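# Ratchet the vial tray of a bench feeder along to its marker

### The job

Bring the vial tray of the bench feeder along to the left (away from the computer) until the black line of its pointer lines up with the black line on the orange marker. The ratchet is set the wrong way: first push its red thumb lever fully over to the other side, then swing the ratchet handle back and forth by its black upright grip until the lines meet. Do not push the tray or its carriage directly, and leave the two loose vials and the round tin beside the feeder where they stand.

Things in the scene. Friction and masses are not known exactly. Their poses are not given: they have to be found in the camera images.
- feeder: Fixed grey base plate 150 x 250 x 12 mm. Origin: on the bench under the ratchet's spindle. +x to the back (tray side), +y to the left, the way the tray must go; turned up to 0.25 rad from the world axes. The handle reaches from the spindle towards -x. The tray (blue vial rack 155 mm long, up to 70 mm high) lies on the carriage at x = 48 to 126 mm and slides along y.
- spindle_axis (a point): Point on the vertical spindle axis, about which both the handle and the toothed ratchet wheel turn; 50 mm above the bench.
- handle (a joint): Angle of the steel ratchet handle about the spindle, rad, stops at -0.55 and +0.55; 0: it points along the feeder's -x; positive: anticlockwise from above, the grip going to the feeder's -y (right seen from the robot). Stays where left; friction 0.2 N m, 0.6 N m when it drives the wheel. Driving swings are those to the side to which the red thumb lever leans; the return swing clicks freely.
- handle_post (a point): Point in the upright black grip near the handle's end: a fixed round post of 18 mm diameter, from 46 mm to 108 mm above the bench, 160 mm from the spindle axis; this point is on its axis 90 mm above the bench. The handle bar below it is 20 mm wide with its top at 46 mm.
- selector (a joint): Angle of the red thumb lever relative to the handle, rad, stops at -0.42 and +0.42, starts near -0.4. It pivots on the handle about a vertical axis 54 mm from the spindle and points outward; positive: anticlockwise from above, its end leaning right seen from the robot. At +0.3 or more the handle's anticlockwise swing drives the tray left. Stays where left; friction 0.05 N m, 1.3 N at its end.
- thumb_lever (a point): Point in the upright fin at the end of the red thumb lever: fin 12 mm along the lever, 6 mm thick, from 49 mm to 83 mm above the bench, 41 mm from the lever's pivot, 95 mm from the spindle axis when the lever is centred; this point is 75 mm above the bench.
- carriage: Sliding aluminium carriage with the blue vial rack fixed on it. Geared to the ratchet wheel: moves 12 mm along the feeder's +y per rad that the wheel is driven anticlockwise, and holds its place when the handle is let go. The wheel has 20 teeth: up to 0.35 rad at the start of each driving swing is lost before a tooth catches. For its place use pointer.
- pointer (a point): End of the black line on the carriage's white pointer tab (12 mm wide, line 1.6 mm), on the tray's near edge, 37 mm above the bench; it points towards the robot to the scale and starts 20 to 36 mm short of the marker.
- mark (a point): End of the black line on top of the orange marker (10 mm wide), fixed on the white scale to the left of the ratchet wheel, 37 mm above the bench; its axes are parallel to the feeder's. The lines meet when the pointer has the same y in this frame; they then face each other with a gap of 4 to 5 mm.
- headspace_vial: Loose glass vial with a red cap, 22 x 22 x 76 mm, upright left of the feeder; origin at its foot. Leave alone.
- small_vial: Loose small vial with a blue cap, 12 x 12 x 33 mm, upright left of the feeder; origin at its foot. Leave alone.
- septa_tin: Loose round white tin, 54 x 54 x 24 mm, right of the handle; origin at its foot. Leave alone.

How it is judged:
On the way:
1. the red thumb lever is flipped to the other side (selector above 0.3) (value of joint selector above 0.3 rad), for 0.2 s.
At the end, for the whole second after the job is handed in: The pointer's line is within 3 mm of the marker's line along the tray's travel and the carriage is at rest (y of pointer in the frame of mark between -0.003 and 0.003 m and linear speed of carriage below 0.005 m/s); the robot touches nothing.
It fails at once if the robot pushes the tray or its carriage directly (more than 1.5 N) (contact force between any of the fingers, the arm and carriage above 1.5 N).
It fails at once if a vial or the tin is moved more than 20 mm or a vial is tipped over (distance of any of headspace_vial, small_vial, septa_tin from where it was at the start of the episode above 0.02 m or angle between any of headspace_vial, small_vial's own z axis and vertical above 0.5 rad).
It also fails if it takes over 72 s, if anything falls off the work surface, if the arm or the gripper's body presses on something with over 40 N, if the wrist force passes 120 N, or if a joint passes its speed limit or range.

### The arm

A 6-joint arm with a two-finger parallel gripper is mounted at the origin on a cart in front of the work surface, level with it; the furniture and walls round the work are solid. World frame = base frame: x ahead of the robot, y to its left, z up, the work surface at z = 0. Lengths are in m, angles in rad, forces in N, time in s.
With the tool pointing down it reaches from about 0.375 to 0.9 m from the base axis. Payload 3.1 kg.
Tool frame: the origin (TCP) lies midway between the tips of the shut fingers; the grasp point (between the pads) lies robot.grip_depth behind it (robot.grip_depth is the distance from the TCP to the grasp point, in m); z points along the fingers, y is the line along which they close (so a half turn about z gives the same grasp; the last joint's range is limited). The gripper opens to 87 mm and grips with 3 to 60 N. Pads are 19 mm wide; open, the fingers measure 117 mm over their backs; the gripper's body (75 mm by 190 mm) begins 51 mm behind the grasp point.
Start: joints at [-1.369, 0.527, 1.433, -0, 1.181, -0.178], TCP at [0.232, -0.58, 0.223] pointing down, gripper open.
Joint ranges: [-3.08, 3.08], [-0.75, 2.2], [0.22, 2.44], [-1.43, 4.57], [0, 2.65], [-2.85, 2.85]. Speed limits (rad/s): [2.79, 2.79, 3.14, 3.14, 3.14, 3.14].

### API

Orientations are given as a unit quaternion [x, y, z, w].
In Python, from rig import robot gives the robot as it stands.
- The arm moves only by the tool creep_tool, called after "Call:" as name(argument=value, ...) on one line, values as JSON. Schema: {"type":"object","properties":{"segments":{"type":"array","items":{"type":"array","prefixItems":[{"type":"array","items":{"type":"number"},"minItems":3,"maxItems":3},{"type":"number"}],"minItems":2,"maxItems":2},"minItems":1,"maxItems":20},"aperture":{"type":"number"},"grip_n":{"type":"number"},"only":{"type":"string"},"quiet":{"type":"boolean"},"lines":{"type":"string"}},"required":["segments"],"additionalProperties":false}. segments is a list of rows, 1 to 20 of them, each written [[dx, dy, dz], turn]: dx, dy, dz in m, then a turn about the tool's z in rad; each row shifts and turns the commanded pose from where the row before left it, along the tool's axes as they then stand; what a row does not reach is not made up. A row lasts 1/12 s, in which the tool goes at most 0.0417 m and 0.125 rad, less where a joint would pass 70% of its speed; a pose out of reach is approached as far as the arm can. aperture is the finger opening in m, set as the call begins (left out keeps the last). The fingers move at their own pace and stop on an object; grip_n is the grip in N (left out, the last holds). Time passes only in rows, so rows that do not move let the fingers close. The tool returns the time, the measured TCP pose, the force, the opening and the grip force at its end. only (a regular expression) keeps the lines of the reply that match it, lines (a string "A,B") keeps lines A to B, and quiet returns only ok. Input that does not fit is refused with a message, and nothing moves.
- robot.get_obs(): the state, without advancing time (a new reading comes with each control period).
- robot.camera(name): name is "side" or "top"; returns a dict with "img" (480x640x3 uint8, red, green, blue), "fx", "fy", "cx", "cy" (pixels), "k1" (the pictures are not rectified: a ray, as slopes to the right and down, at radius r is drawn at 1 + k1 r^2 times it, then the intrinsics apply), "xyz" and "attitude" of the camera in the world. Camera axes: x right, y down, z forward; pixel columns grow to the right and rows downward; lengths in m; the calibration is good to about 2 mm. A picture is of the moment at which its call begins. There is no depth.
- robot.hand_in(): hands the job in; it is judged then, once.
The state is a dict: "time": time; "q": joint angles; "joint_velocities": joint speeds; "joint_torque": joint torques, N m; "position": TCP position; "tool_rot": TCP orientation; "ft_force": force on the tool from outside, world axes, zero at the start; "moment": the same for the moment, N m; "grip_width": finger opening in m; "grip_force": force on a finger pad.
Only numpy, scipy, OpenCV 4.12 (cv2) and the standard library are available. Lean on these libraries where they do the work, as an engineer would, in place of code of your own. Each camera call takes 0.05 s, during which the arm holds its last target. There are 200 camera calls.

## Working session

There is one attempt and no reset: what is moved stays moved. The work goes in short steps, Python scripts to look and compute and a tool call to move; the robot and the scene stay as the last step left them, time stands still between calls to the robot, and variables do not carry over. Pictures are saved under pics/ and viewed, at most 10 in all, crops included, and the job is handed in when it is done.

```bash
ls; mkdir -p pics; python3 - <<'E'
from rig import robot
import cv2
for n in("top","side"):
    c=robot.camera(n); cv2.imwrite(f"pics/{n}0.png",c["img"][:,:,::-1])
    print({k:v for k,v in c.items() if k!="img"})
print(robot.get_obs(),robot.grip_depth)
E
```

```text
pics
rig.py
{'fx': 495.331027786409, 'fy': 495.331027786409, 'cx': 323.72309774596346, 'cy': 230.0282661666584, 'k1': 0.033515880078421136, 'xyz': array([0.39083868, 0.24185498, 0.93122988]), 'attitude': array([-0.66001349,  0.74442645, -0.07458989,  0.06817483])}
{'fx': 533.77983475238, 'fy': 533.77983475238, 'cx': 326.797650820188, 'cy': 238.49637147584002, 'k1': -0.010028430815643098, 'xyz': array([0.39058551, 1.00106367, 0.43017254]), 'attitude': array([-0.0911421 ,  0.8303122 , -0.54650124,  0.06009289])}
{'time': 0.1, 'q': array([-1.36848771e+00,  5.28340077e-01,  1.43374986e+00, -1.07121758e-05,
        1.18139816e+00, -1.78502194e-01]), 'joint_velocities': array([ 0.00128135, -0.00076114, -0.00116331, -0.00074627, -0.00033835,
       -0.00130345]), 'joint_torque': array([ 1.99979222e-04, -4.40984058e+01, -1.77151269e+01,  6.34230673e-02,
        5.33920771e-02, -4.09780080e-05]), 'position': array([ 0.23218749, -0.57957656,  0.22169757]), 'tool_rot': array([ 9.81926763e-01,  1.89258905e-01, -1.62334584e-05, -9.47591816e-04]), 'ft_force': array([ 0.12220182, -0.32196429,  0.15925334]), 'moment': array([-0.00150459, -0.02997503,  0.00341222]), 'grip_force': 0.0, 'grip_width': 0.08693686322511435} 0.0187
```

View pics/top0.png

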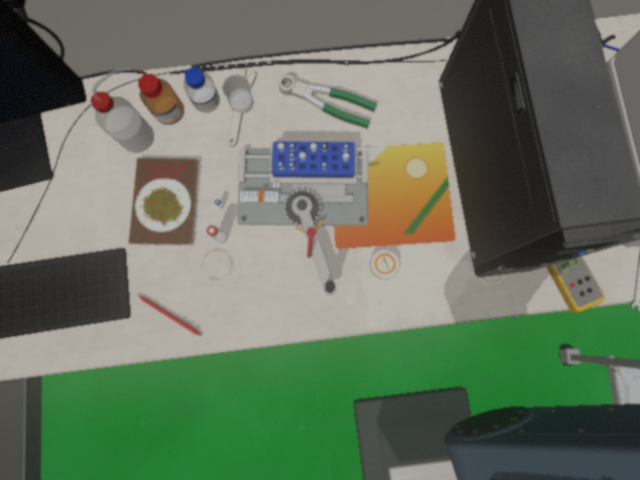

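View pics/side0.png

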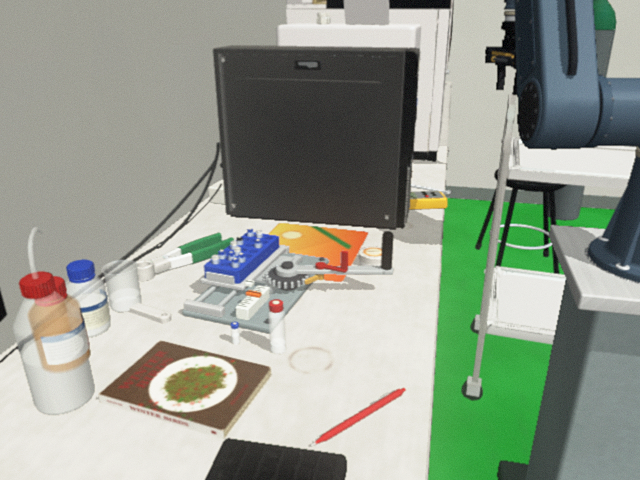

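The top view shows the spindle at about (302,207), the black grip at (329,287), the red lever leaning left with its end near (310,252), the pointer and orange marker near (265,195), and the tin at (385,263). Next: localise these and zoom in.

```bash
cat > h.py <<'E'
import numpy as np,cv2
from scipy.spatial.transform import Rotation as R
from rig import robot
def ray(c,u,v):
    x=(u-c["cx"])/c["fx"];y=(v-c["cy"])/c["fy"];rd=np.hypot(x,y);r=rd
    for _ in range(20): r=rd/(1+c["k1"]*r*r)
    s=r/rd if rd else 1
    return R.from_quat(c["attitude"]).apply([x*s,y*s,1])
def plane(c,u,v,z):
    d=ray(c,u,v);return c["xyz"]+d*(z-c["xyz"][2])/d[2]
def proj(c,p):
    q=R.from_quat(c["attitude"]).inv().apply(np.array(p)-c["xyz"]);x,y=q[:2]/q[2];s=1+c["k1"]*(x*x+y*y)
    return np.array([c["fx"]*x*s+c["cx"],c["fy"]*y*s+c["cy"]])
def crop(c,u0,v0,w,h,k,name):
    cv2.imwrite("pics/"+name,cv2.resize(c["img"][v0:v0+h,u0:u0+w,::-1],None,fx=k,fy=k,interpolation=cv2.INTER_CUBIC))
E
python3 - <<'E'
from h import *
c=robot.camera("top"); crop(c,230,130,180,170,4.4*800/800 if 0 else 3.5,"t1.png")
s=robot.camera("side"); crop(s,170,215,240,150,3.3,"s1.png")
for n,u,v,z in(("spin",302,206,.05),("post",329,287,.108),("tin",385,263,.024)): print(n,plane(c,u,v,z))
E
```

```text
spin [0.62018559 0.25709394 0.05      ]
post [0.46217248 0.22698786 0.108     ]
tin [0.50089618 0.11766409 0.024     ]
```

View pics/t1.png

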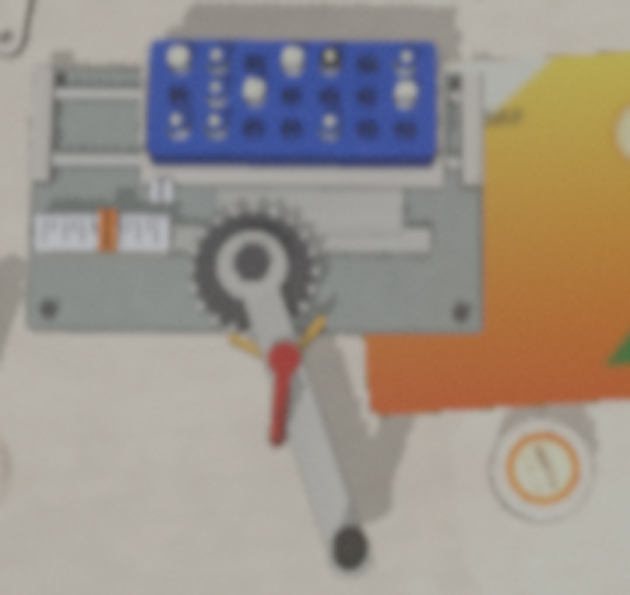

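View pics/s1.png

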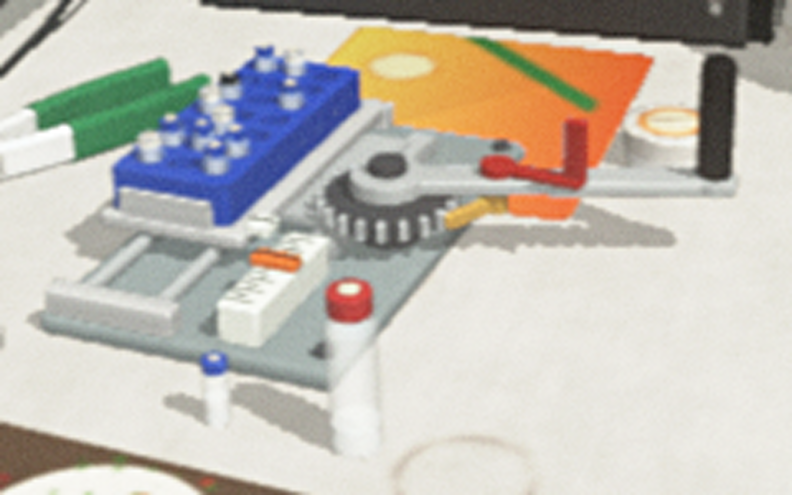

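The crops show the spindle hub at crop (252,262), fin at (277,437), post top at (350,547), pointer at (161,190), marker at (108,230), with the lever leaning left. Computing the frame.

```bash
cat >> h.py <<'E'
def blob(c,mask):
    n,l,st,ce=cv2.connectedComponentsWithStats(mask.astype(np.uint8));
    return [(st[i,4],ce[i].round(1)) for i in range(1,n) if st[i,4]>12]
E
python3 - <<'E'
from h import *
c=robot.camera("top")
f=lambda u,v:(230+u/3.5,130+v/3.5)
P=lambda u,v,z:plane(c,*f(u,v),z)
a=P(28,328,.012);b=P(482,330,.012);d=a-b;yaw=np.arctan2(-d[0],d[1])
a2=P(150,160,.06);b2=P(436,160,.06);d2=a2-b2
print("yaw",yaw,np.arctan2(-d2[0],d2[1]))
S=P(252,262,.06);post=P(350,547,.108);fin=P(277,438,.083);piv=P(284,358,.056);pt=P(161,190,.037);mk=P(108,230,.037)
Ry=R.from_euler('z',-yaw)
for n,p in dict(post=post,fin=fin,piv=piv,pt=pt,mk=mk,tin=P(542,468,.024)).items(): print(n,p.round(4),"feeder",Ry.apply(p-S).round(4))
print("S",S)
img=c["img"].astype(int);r,g,bb=img[...,0],img[...,1],img[...,2]
m=(r>120)&(g<80)&(bb<90); m[:, :230]=0;m[:,420:]=0; print("red",blob(c,m))
m=(img.max(2)<75);m[:270]=0;m[300:]=0;m[:,:300]=0;m[:,350:]=0;print("post",blob(c,m))
q=post-S;e=fin-piv
hd=np.arctan2(-q[1],-q[0])-yaw;print("handle",hd,np.hypot(*q[:2]),"sel",np.arctan2(-e[1],-e[0])-yaw-hd)
print(robot.get_obs()["position"])
E
```

```text
yaw -0.12489124635188768 -0.12058036483973322
post [0.4631 0.2252 0.108 ] feeder [-0.1514 -0.0507  0.048 ]
fin [0.523 0.254 0.083] feeder [-0.0956 -0.0148  0.023 ]
piv [0.5681 0.246  0.056 ] feeder [-0.0499 -0.017  -0.004 ]
pt [0.6712 0.3011 0.037 ] feeder [ 0.0456  0.0505 -0.023 ]
mk [0.6525 0.3315 0.037 ] feeder [ 0.0232  0.0783 -0.023 ]
tin [0.4996 0.1181 0.024 ] feeder [-0.1019 -0.1524 -0.036 ]
S [0.61970776 0.25668402 0.06      ]
red [(np.int32(86), array([310.4, 238.4]))]
post []
handle 0.32334517161383824 0.15969725766737472 sel -0.37217542507760343
[ 0.23223906 -0.5798877   0.2220748 ]
```

```bash
python3 - <<'E'
from h import *
c=robot.camera("top");s=robot.camera("side")
for u,v in((475,275),(478,262),(580,250)): print(plane(c,u,v,0).round(3))
print(plane(s,405,226,0).round(3), plane(s,228,212,0).round(3))
print(plane(s,277,352,0), plane(s,236,342,0))
E
```

```text
[ 0.461 -0.05   0.   ]
[ 0.485 -0.06   0.   ]
[ 0.485 -0.253  0.   ]
[ 0.458 -0.077  0.   ] [ 0.863 -0.076  0.   ]
[0.58883692 0.42285073 0.        ] [0.65225994 0.41259837 0.        ]
```

Call:
creep_tool(segments=[[[0,0,0],0.125],[[0,0,0],0.125],[[0,0,0],0.125]], aperture=0)

```text
time: 0.6
position: [0.2323, -0.5801, 0.2225]
tool_rot: [1.0, -0.0, -0.0, -0.0]
ft_force: [-0.1, 0.2, 0.1]
grip_width: 0.0742
grip_force: 0.0
```

Call:
creep_tool(segments=[[[0.006,-0.0375,0],0],[[0.006,-0.0375,0],0],[[0.006,-0.0375,0],0],[[0.006,-0.0375,0],0],[[0.006,-0.0375,0],0],[[0.006,-0.0375,0],0],[[0.006,-0.0375,0],0],[[0.006,-0.0375,0],0],[[0.018,-0.036,0],0],[[0.018,-0.036,0],0],[[0.018,-0.036,0],0],[[0.018,-0.036,0],0],[[0.018,-0.036,0],0],[[0.005,-0.033,0],0],[[0.005,-0.033,0],0],[[0.005,-0.033,0],0]], aperture=0)

```text
time: 1.93
position: [0.3822, 0.0014, 0.2228]
tool_rot: [1.0, 0.003, 0.0, 0.0]
ft_force: [0.2, -0.9, 0.6]
grip_width: 0.0004
grip_force: 0.0
```

Call:
creep_tool(segments=[[[0,-0.036,0],0],[[0,-0.036,0],0],[[0.0243,-0.0333,0],0],[[0.0243,-0.0333,0],0],[[0.0243,-0.0333,0],0],[[0.0243,-0.0333,0],0],[[0.0243,-0.0333,0],0],[[0.0243,-0.0333,0],0],[[0,-0.016,0.02],0],[[0,0,0.035],0],[[0,0,0.035],0],[[0,0,0.035],0],[[0,0,0.034],0],[[0,0,0],0]])

```text
time: 3.1
position: [0.521, 0.2866, 0.0569]
tool_rot: [1.0, 0.003, -0.007, 0.002]
ft_force: [-0.9, 0.5, -0.3]
grip_width: 0.0005
grip_force: 0.0
```

```bash
python3 - <<'E'
from h import *
s=robot.camera("side"); crop(s,210,130,240,170,3.3,"s2.png")
E
```

```text
(no output)
```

View pics/s2.png

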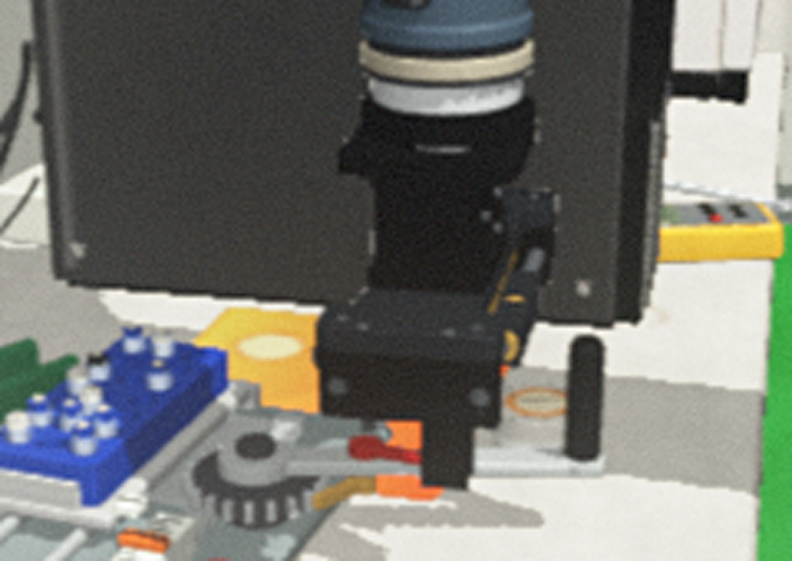

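The side view shows the fingers at crop (445,450), just in front of the red fin and clear of the bar and grip. Pushing right.

Call:
creep_tool(segments=[[[0.001,0.009,0],0],[[0.001,0.009,0],0],[[0.001,0.009,0],0],[[0.001,0.009,0],0],[[0.001,0.009,0],0],[[0.001,0.007,0],0],[[0,0,0],0],[[0,0,0],0]])

```text
time: 3.82
position: [0.5322, 0.2353, 0.0638]
tool_rot: [1.0, 0.002, -0.0, 0.0]
ft_force: [0.1, -0.3, -0.1]
grip_width: 0.0005
grip_force: 0.0
```

```bash
python3 - <<'E'
from h import *
print(robot.get_obs()["position"],robot.get_obs()["ft_force"])
E
```

```text
[0.53221301 0.23525922 0.06381916] [ 0.14633156 -0.26991111 -0.06731847]
```

Call:
creep_tool(segments=[[[0,0.006,0],0],[[0,0.006,0],0],[[0,0,0],0],[[0,0,0],0]])

```text
time: 4.15
position: [0.5315, 0.2237, 0.0632]
tool_rot: [1.0, 0.003, -0.001, 0.001]
ft_force: [-0.4, -1.0, -0.8]
grip_width: 0.0006
grip_force: 0.0
```

Call:
creep_tool(segments=[[[0,-0.01,0],0],[[0,-0.01,-0.035],0],[[0,0,-0.035],0],[[-0.025,-0.03,-0.02],0],[[-0.025,-0.03,0],0],[[-0.025,-0.03,0],0],[[-0.025,-0.03,0],0],[[0,0,0],0]], aperture=0.087)

```text
time: 4.82
position: [0.4265, 0.3667, 0.1525]
tool_rot: [1.0, 0.006, -0.002, -0.0]
ft_force: [0.2, -0.5, 0.6]
grip_width: 0.0457
grip_force: 0.0
```

```bash
python3 - <<'E'
from h import *
c=robot.camera("top"); crop(c,230,130,180,170,3.5,"t2.png")
E
```

```text
(no output)
```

View pics/t2.png

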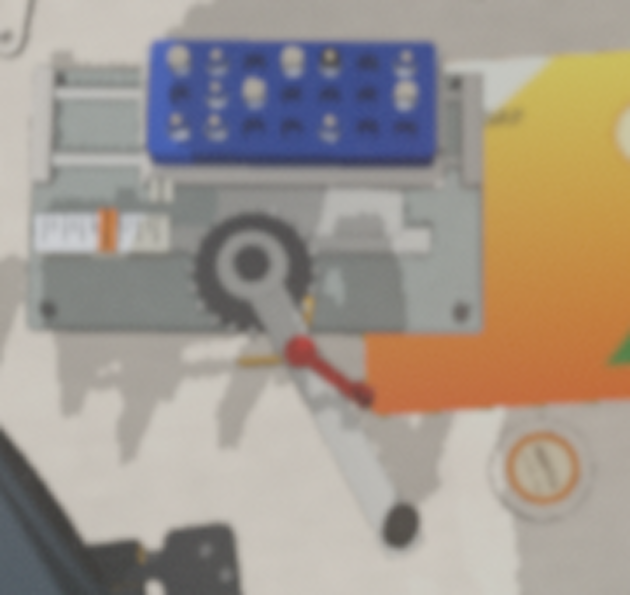

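Lever now leans right (fin at crop (365,395)), and the post is at (401,523).

```bash
python3 - <<'E'
from h import *
c=robot.camera("top")
f=lambda u,v:(230+u/3.5,130+v/3.5)
S=np.array([.6197,.2567,0]);p=plane(c,*f(401,523),.108);q=p-S
print(p,"theta",np.arctan2(-q[1],-q[0])+.122,np.hypot(*q[:2]))
for t in np.arange(.5,-.56,-.1): print(round(t,2),(S[0]-.16*np.cos(t-.122)).round(4),(S[1]-.16*np.sin(t-.122)).round(4))
E
```

```text
[0.47152405 0.19977334 0.108     ] theta 0.4887969774277783 0.1587348615183408
0.5 0.471 0.1977
0.4 0.4658 0.2128
0.3 0.4622 0.2284
0.2 0.4602 0.2442
0.1 0.4597 0.2602
0.0 0.4609 0.2762
-0.1 0.4636 0.2919
-0.2 0.4679 0.3073
-0.3 0.4737 0.3222
-0.4 0.481 0.3365
-0.5 0.4897 0.3499
```

Call:
creep_tool(segments=[[[0.009,0.0336,0],0],[[0.009,0.0336,0],0],[[0.009,0.0336,0],0],[[0.009,0.0336,0],0],[[0.009,0.0336,0],0],[[0,0,0],0],[[0,0,0],0],[[0,0,0.03],0],[[0,0,0.03],0],[[0,0,0.03],0],[[0,0,0],0]], aperture=0.044)

```text
time: 5.83
position: [0.475, 0.1944, 0.058]
tool_rot: [1.0, 0.003, -0.005, 0.001]
ft_force: [0.0, -0.8, 0.2]
grip_width: 0.0438
grip_force: 0.0
```

Call:
creep_tool(segments=[[[0,0,0],0],[[0,0,0],0],[[0,0,0],0],[[0,0,0],0]], aperture=0.023, grip_n=5)

```text
time: 6.17
position: [0.4802, 0.1951, 0.0643]
tool_rot: [1.0, 0.003, 0.002, -0.0]
ft_force: [-0.5, -0.0, 0.3]
grip_width: 0.0265
grip_force: 0.0
```

Call:
creep_tool(segments=[[[0,0,0],0],[[0,0,0],0],[[0,0,0],0]])

```text
time: 6.42
position: [0.4799, 0.1949, 0.0635]
tool_rot: [1.0, 0.003, 0.001, -0.0]
ft_force: [0.4, 2.1, 0.9]
grip_width: 0.0232
grip_force: 0.8
```

Call:
creep_tool(segments=[[[-0.009,-0.017,0],0],[[-0.009,-0.0165,0],0],[[-0.002,-0.016,0],0],[[0,-0.016,0],0],[[0.001,-0.016,0],0],[[0.003,-0.0155,0],0],[[0.004,-0.0155,0],0],[[0.006,-0.015,0],0],[[0.0075,-0.0145,0],0],[[0.0085,-0.0135,0],0],[[0,0,0],0],[[0,0,0],0],[[0,0,0],0]])

```text
time: 7.5
position: [0.487, 0.3492, 0.0623]
tool_rot: [1.0, 0.003, -0.001, 0.001]
ft_force: [0.4, -0.8, 0.2]
grip_width: 0.0228
grip_force: 0.0
```

```bash
python3 - <<'E'
from h import *
c=robot.camera("top"); crop(c,230,130,180,170,3.5,"t3.png")
E
```

```text
(no output)
```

View pics/t3.png

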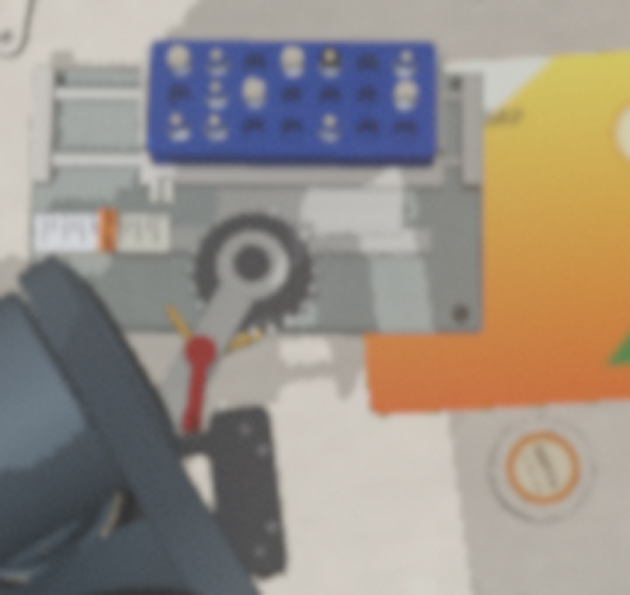

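The handle followed to about -0.5, lever still leaning right, tray unmoved. Driving swing now.

```bash
cat > m.py <<'E'
from h import *
c=robot.camera("top");img=c["img"].astype(int);r,g,b=img[...,0],img[...,1],img[...,2]
m=(b>110)&(r<90)&(g<110); m[:,:235]=0;m[:,370:]=0;m[:120]=0;m[190:]=0
ys,xs=np.nonzero(m);cor=cv2.boxPoints(cv2.minAreaRect(np.c_[xs,ys].astype(np.float32)))
ctr=cor.mean(0);w=plane(c,*ctr,.065);Ry=R.from_euler('z',.122)
S=np.array([.6197,.2567,0])
f=Ry.apply(w-S)
n=np.percentile(xs,[0.5,99.5]);L=[Ry.apply(plane(c,u,ctr[1],.065)-S)[1] for u in n]
print("rack y left/right edge (mm)",np.round(np.array(L)*1e3,1),"mid",round(np.mean(L)*1e3,1),len(xs))
E
python3 m.py
```

```text
rack y left/right edge (mm) [ 54. -93.] mid -19.5 1940
```

Call:
creep_tool(segments=[[[-0.008,0.0135,0],0],[[-0.0075,0.0145,0],0],[[-0.006,0.015,0],0],[[-0.004,0.0155,0],0],[[-0.003,0.0155,0],0],[[-0.001,0.016,0],0],[[0,0.016,0],0],[[0.002,0.016,0],0],[[0.004,0.0155,0],0],[[0.006,0.0155,0],0],[[0,0,0],0],[[0,0,0],0],[[0,0,0],0]])

```text
time: 8.68
position: [0.4713, 0.197, 0.0627]
tool_rot: [1.0, 0.003, 0.0, -0.0]
ft_force: [-0.3, -0.2, 0.3]
grip_width: 0.0234
grip_force: 0.0
```

```bash
python3 m.py
```

```text
rack y left/right edge (mm) [ 63.1 -82. ] mid -9.4 1945
```

Call:
creep_tool(segments=[[[-0.005,-0.0155,0],0],[[-0.004,-0.016,0],0],[[-0.002,-0.016,0],0],[[0,-0.016,0],0],[[0.001,-0.016,0],0],[[0.003,-0.0155,0],0],[[0.004,-0.0155,0],0],[[0.006,-0.015,0],0],[[0.0075,-0.0145,0],0],[[0.0085,-0.0135,0],0],[[0,0,0],0],[[0,0,0],0]])

```text
time: 9.73
position: [0.4891, 0.3515, 0.0625]
tool_rot: [1.0, 0.004, 0.0, -0.0]
ft_force: [0.2, 0.5, 1.0]
grip_width: 0.023
grip_force: 0.0
```

```bash
python3 m.py
```

```text
rack y left/right edge (mm) [ 63.1 -82. ] mid -9.4 1928
```

Call:
creep_tool(segments=[[[-0.008,0.0135,0],0],[[-0.0075,0.0145,0],0],[[-0.006,0.015,0],0],[[-0.004,0.0155,0],0],[[-0.003,0.0155,0],0],[[-0.001,0.016,0],0],[[0,0.016,0],0],[[0.002,0.016,0],0],[[0.004,0.0155,0],0],[[0.006,0.0155,0],0],[[0,0,0],0],[[0,0,0],0],[[0,0,0],0]])

```text
time: 10.87
position: [0.4725, 0.1975, 0.0627]
tool_rot: [1.0, 0.003, 0.0, 0.0]
ft_force: [0.4, -0.1, 0.4]
grip_width: 0.0231
grip_force: 0.0
```

```bash
python3 m.py
```

```text
rack y left/right edge (mm) [ 74.2 -71. ] mid 1.6 1919
```

Call:
creep_tool(segments=[[[-0.005,-0.0155,0],0],[[-0.004,-0.016,0],0],[[-0.002,-0.016,0],0],[[0,-0.016,0],0],[[0.001,-0.016,0],0],[[0.003,-0.0155,0],0],[[0.004,-0.0155,0],0],[[0.006,-0.015,0],0],[[0.0075,-0.0145,0],0],[[0.0085,-0.0135,0],0],[[0,0,0],0],[[0,0,0],0]])

```text
time: 11.92
position: [0.4906, 0.3519, 0.0624]
tool_rot: [1.0, 0.004, 0.0, 0.0]
ft_force: [0.1, 0.3, 0.6]
grip_width: 0.0232
grip_force: 0.0
```

```bash
python3 m.py; python3 -c "
from h import *
c=robot.camera('top'); crop(c,230,150,90,70,8,'t4.png')"
```

```text
rack y left/right edge (mm) [ 74.2 -71. ] mid 1.6 1921
```

View pics/t4.png

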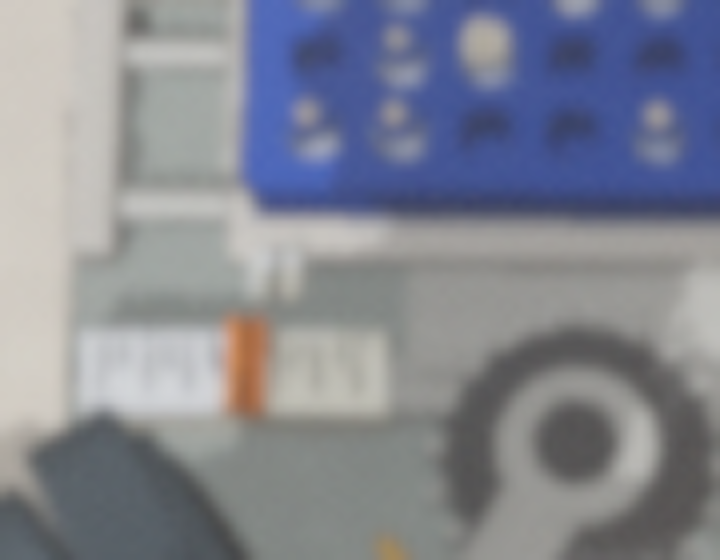

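The pointer line is at crop (277,275) and the marker line at (247,330); a little remains.

```bash
cat > g.py <<'E'
from h import *
c=robot.camera('top');Ry=R.from_euler('z',.122)
# pointer: dark dip between white tab halves; marker: orange blob (plane z=.037)
img=cv2.resize(c["img"],None,fx=4,fy=4,interpolation=cv2.INTER_CUBIC).astype(int)
up=lambda v:(v+.5)*4-.5
dn=lambda v:(v+.5)/4-.5
r,g,b=img[...,0],img[...,1],img[...,2]
m=(r-b>70)&(r>130)&(g<150);m[:int(up(185))]=0;m[int(up(206)):]=0;m[:,:int(up(235))]=0;m[:,int(up(290)):]=0
ys,xs=np.nonzero(m);mk=(dn(xs.mean()),dn(ys.mean()));M=Ry.apply(plane(c,*mk,.037))
print("mark",np.round(mk,2),len(xs))
gr=img.sum(2)
for v in (183,184,185):
    row=gr[int(up(v))-1:int(up(v))+2,int(up(252)):int(up(284))].mean(0)/3
    print(v,row[::2].astype(int).tolist())
for u in np.arange(258,272,.5): 
    print(u,round((M-Ry.apply(plane(c,u,184,.037)))[1]*1e3,1),end="; ")
E
python3 g.py
```

```text
mark [260.28 195.11] 664
183 [163, 163, 162, 162, 163, 163, 163, 162, 162, 162, 162, 163, 163, 164, 165, 169, 174, 183, 190, 197, 199, 197, 191, 181, 173, 172, 177, 183, 185, 181, 172, 159, 148, 140, 138, 134, 133, 132, 131, 131, 132, 133, 133, 133, 132, 132, 131, 132, 133, 133, 132, 132, 133, 133, 133, 132, 132, 134, 136, 138, 138, 138, 138, 139]
184 [162, 162, 162, 162, 163, 163, 162, 162, 162, 162, 162, 162, 162, 161, 161, 165, 171, 180, 187, 193, 193, 188, 180, 169, 163, 164, 172, 178, 180, 175, 166, 154, 144, 136, 134, 130, 129, 129, 129, 130, 130, 130, 130, 130, 130, 130, 130, 131, 131, 130, 130, 129, 130, 130, 131, 131, 132, 136, 140, 142, 142, 143, 143, 143]
185 [160, 160, 160, 160, 161, 161, 161, 160, 160, 160, 160, 160, 159, 159, 160, 164, 168, 176, 183, 187, 185, 179, 170, 160, 155, 158, 167, 173, 175, 170, 161, 150, 143, 136, 134, 132, 133, 133, 132, 133, 133, 132, 131, 131, 131, 132, 133, 133, 132, 132, 132, 131, 131, 132, 134, 135, 137, 139, 142, 145, 147, 148, 147, 148]
258.0 -4.9; 258.5 -3.9; 259.0 -3.0; 259.5 -2.1; 260.0 -1.1; 260.5 -0.2; 261.0 0.8; 261.5 1.7; 262.0 2.6; 262.5 3.6; 263.0 4.5; 263.5 5.4; 264.0 6.4; 264.5 7.3; 265.0 8.3; 265.5 9.2; 266.0 10.1; 266.5 11.1; 267.0 12.0; 267.5 13.0; 268.0 13.9; 268.5 14.8; 269.0 15.8; 269.5 16.7; 270.0 17.6; 270.5 18.6; 271.0 19.5; 271.5 20.5;
```

Gap ≈6.5 mm. Driving part of the swing, then measuring.

Call:
creep_tool(segments=[[[-0.0085,0.0135,0],0],[[-0.0075,0.0145,0],0],[[-0.006,0.015,0],0],[[-0.004,0.0155,0],0],[[-0.003,0.0155,0],0],[[0,0,0],0],[[0,0,0],0],[[0,0,0],0]])

```text
time: 12.73
position: [0.4631, 0.2769, 0.0628]
tool_rot: [1.0, 0.003, 0.001, -0.0]
ft_force: [-0.8, 0.5, 0.5]
grip_width: 0.0224
grip_force: 0.0
```

```bash
python3 m.py; python3 g.py | head -4 | cut -c1-220
```

```text
rack y left/right edge (mm) [ 79.7 -67.3] mid 6.2 1950
mark [260.44 195.21] 731
183 [161, 161, 162, 162, 162, 161, 161, 162, 163, 165, 168, 175, 183, 192, 198, 200, 198, 191, 184, 186, 192, 198, 201, 199, 193, 181, 170, 157, 151, 149, 151, 153, 156, 159, 160, 163, 164, 165, 165, 165, 165, 165, 165, 
184 [162, 162, 161, 161, 162, 162, 161, 161, 161, 163, 166, 174, 183, 193, 199, 201, 198, 191, 184, 186, 192, 199, 201, 199, 193, 180, 166, 151, 143, 137, 137, 138, 141, 147, 152, 156, 158, 160, 161, 161, 160, 160, 160, 
185 [158, 158, 159, 160, 160, 160, 160, 160, 160, 162, 167, 175, 184, 193, 199, 201, 198, 190, 184, 184, 191, 196, 199, 197, 190, 178, 164, 150, 141, 135, 135, 135, 138, 144, 150, 155, 157, 160, 160, 161, 160, 159, 160,
```

Gap ≈1 mm; one small further push, then open, lift away and check.

Call:
creep_tool(segments=[[[0,0.005,0],0],[[0,0.005,0],0],[[0,0,0],0],[[0,0,0],0],[[0,0,0],0]])

```text
time: 13.25
position: [0.4625, 0.2668, 0.0625]
tool_rot: [1.0, 0.003, -0.0, 0.0]
ft_force: [-0.4, 1.4, 0.1]
grip_width: 0.023
grip_force: 0.7
```

Call:
creep_tool(segments=[[[0,-0.004,0],0],[[0,0,0],0],[[0,0,0],0],[[0,0,0],0],[[0,0,-0.03],0],[[0,0,-0.04],0],[[0,0,-0.04],0],[[-0.03,0,0],0],[[0,0,0],0],[[0,0,0],0]], aperture=0.05)

```text
time: 14.08
position: [0.4309, 0.2705, 0.1729]
tool_rot: [1.0, 0.003, -0.0, 0.0]
ft_force: [0.6, -0.3, 0.8]
grip_width: 0.0498
grip_force: 0.0
```

```bash
python3 m.py; python3 g.py | cut -c1-210; python3 -c "
from h import *
c=robot.camera('top'); crop(c,230,150,90,70,8,'t5.png')"
```

```text
rack y left/right edge (mm) [ 79.7 -65.5] mid 7.1 2056
mark [260.4  195.19] 736
183 [155, 155, 155, 155, 155, 156, 156, 156, 157, 161, 167, 176, 184, 191, 192, 188, 180, 172, 168, 173, 183, 189, 189, 183, 171, 157, 147, 140, 142, 143, 146, 148, 149, 152, 155, 157, 159, 159, 159, 159, 159, 
184 [155, 155, 155, 155, 155, 155, 155, 154, 154, 158, 165, 176, 185, 192, 193, 189, 181, 173, 169, 174, 184, 190, 190, 183, 170, 154, 143, 133, 131, 129, 131, 134, 137, 142, 146, 150, 152, 153, 154, 154, 153, 
185 [153, 153, 153, 153, 154, 154, 153, 153, 154, 159, 166, 177, 185, 192, 193, 189, 182, 175, 171, 175, 184, 190, 189, 181, 169, 153, 141, 132, 129, 128, 130, 132, 134, 138, 143, 148, 152, 154, 154, 154, 154, 
258.0 -5.1; 258.5 -4.2; 259.0 -3.2; 259.5 -2.3; 260.0 -1.3; 260.5 -0.4; 261.0 0.5; 261.5 1.5; 262.0 2.4; 262.5 3.4; 263.0 4.3; 263.5 5.2; 264.0 6.2; 264.5 7.1; 265.0 8.0; 265.5 9.0; 266.0 9.9; 266.5 10.9; 267.0
```

View pics/t5.png

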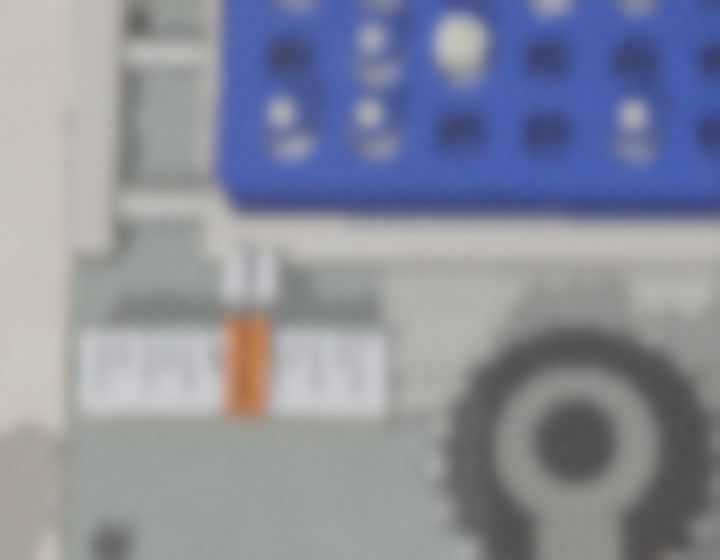

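The pointer line (crop x≈251) and marker line (≈247) meet to within about 0.5 mm, and the arm is clear.

```bash
python3 -c "
from rig import robot
print(robot.hand_in())"
```

```text
the job is handed in; nothing more can be done
None
```

I flipped the thumb lever and ratcheted the tray left until its pointer line was about 0.5 mm from the marker line by camera, then handed the job in at about 14 s with the arm clear; the hand-in returned no verdict.

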